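# Lift the core plug out of its sample cup with tongs

## Task

Pick the steel tongs up from their wire rest, lower the jaws into the cup that holds the upright cylindrical core plug, close the tongs on the plug and lift it out to about a hand's breadth above the cups. Never touch the plug with the gripper itself and keep all three cups standing where they are. Finish holding: the program ends with the gripper still squeezing the tongs and the plug hanging still in their jaws, nothing else carrying it.

Things in the scene. Friction and masses are not known exactly. Their poses are not given: they have to be found in the camera images.
- tongs: Steel spring tongs, 214 mm long, 0.14 kg, balanced near the grip. Two upright blades, 16 mm tall and 3 mm thick, run from a pivot barrel (16 mm across, 90 mm behind the grip) to 116 mm ahead of it, where they turn down into legs with jaws. Origin = point tongs_grip; x along the tongs to the jaws, y left, z up. Frame of the right limb: true to the centre line only while fully open.
- tongs_grip (a point): Where to grip the tongs from above, across y: between the blades, half-way up (98 mm above the bench on the rest). Width over the blades here: 43 mm open, 32 mm closed on the plug (blades then parallel). A gripper opening of 38 mm holds them part closed, jaw gap about 36 mm. Moves with the right limb: once squeezed it is a few mm off the middle.
- jaw_right (a point): Centre of the inner face of the right jaw (fixed limb, y < 0). 110 mm ahead of the grip the limb turns down as a leg 12 mm wide (along the tongs), 3 mm thick; the jaw is a flat pad 12 mm wide, 22 mm tall at its foot. This point is 67 mm below the grip, 11 mm above the foot; metal reaches 5 mm outward from it.
- jaw_left (a point): Centre of the inner face of the left jaw (hinged limb, y > 0), mirror image of the right. Gap between the jaws: 46 mm open, 22 mm on the plug. The mid-point of both jaw points is the centre of the jaws.
- tongs_arm (a joint): Closing angle of the tongs, rad: 0 fully open (as they lie), 0.12 closed on the plug, 0.16 stop (gap 14 mm). Jaw gap = 46 mm - 200 mm x value; width over the blades at the grip = 43 mm - 90 mm x value. A spring opens them: 4.5 N at the grip when open, 10 N when closed on the plug; squeezing with 20 to 60 N holds the plug.
- rest: Fixed tongs rest of steel wire; origin at the centre of its underside. Foot plate 120 x 100 mm; two cross wires 8 mm thick at x = -45 and +45 mm, tops 90 mm above the bench, on posts at y = -42 and +42 mm that reach 102 mm. The tongs lie on the wires along the rest's x, grip about mid-way; their legs hang beyond the foot plate, 20 mm above the bench.
- plug_center (a point): Centre of the rock core plug: a plain grey stone cylinder 22 mm across and 30 mm tall, about 30 g, standing upright about the middle of its cup (centre 18 mm above the cup's underside).
- cup_plug: Loose open steel cup that holds the plug, 42 mm high, 84 mm across at the rim and 72 mm at the foot, wall 2.5 mm, bottom 3 mm thick, 0.12 kg; inner radius 33 mm at the bottom, 39 mm at the rim. Origin at the centre of its underside, z up.
- cup_slice: Same cup, holding a flat round stone slice 36 mm across and 8 mm thick. A bystander: leave it standing.
- cup_block: Same cup, holding a square stone block 26 x 26 x 13 mm. A bystander: leave it standing.
- tray: Fixed steel tray 200 mm (x) by 310 mm (y), rim 29 mm high, floor 3 mm thick, in which the three cups stand in a row along y in any order. Origin at the centre of its underside.
Things that resemble listed ones, but are neither listed nor needed, are in the scene too. Leave any pink or yellow look-alike of the tongs alone.

How it is judged:
On the way, in this order (a step that is already met when the one before it is completed fails the run):
1. the tongs are held by the gripper, lifted clear of the rest (height (world z) of tongs_grip above 0.112 m and contact force between tongs and rest below 0.05 N and contact force between the fingers and tongs above 1 N), for 0.2 s.
2. both jaws are inside the plug's cup, below its rim (z of each of jaw_left, jaw_right in the frame of cup_plug below 0.036 m and horizontal distance between each of jaw_left, jaw_right and cup_plug below 0.036 m), for 0.2 s.
At the end, for the whole second after the job is handed in: Plug centre over 120 mm up, still, squeezed (over 1 N) between the jaws (each within 30 mm; tongs joint 0.09 to 0.145); fingers grip the tongs (over 2 N), not the plug; cup and rest carry nothing; cups upright, within 30 mm of their starts (height (world z) of plug_center above 0.12 m and contact force between tongs and plug above 1 N and contact force between the fingers and tongs above 2 N and contact force between the fingers and plug below 0.1 N and contact force between cup_plug and plug below 0.05 N and contact force between tongs and rest below 0.05 N and distance between plug_center and jaw_left below 0.03 m and distance between plug_center and jaw_right below 0.03 m and value of joint tongs_arm between 0.09 and 0.145 rad and linear speed of plug below 0.03 m/s and distance of each of cup_plug, cup_slice, cup_block from where it was at the start of the episode below 0.03 m and angle between each of cup_plug, cup_slice, cup_block's own z axis and vertical below 0.15 rad); the arm keeps its last pose, push and grip.
It fails at once if the robot's own fingers touch the plug (contact force between the fingers and plug above 0.5 N).
It fails at once if a cup is tipped or pushed more than 30 mm (angle between any of cup_plug, cup_slice, cup_block's own z axis and vertical above 0.4 rad or distance of any of cup_plug, cup_slice, cup_block from where it was at the start of the episode above 0.03 m).
It also fails if it takes over 45 s, if anything falls off the work surface, if the arm or the gripper's body presses on something with over 40 N, if the wrist force passes 120 N, or if a joint passes its speed limit or range.

## Robot

A 7-joint arm with a two-finger parallel gripper is mounted at the origin on the work surface. World frame = base frame: x ahead of the robot, y to its left, z up, the work surface at z = 0. Lengths are in m, angles in rad, forces in N, time in s.
With the tool pointing down it reaches from about 0.35 to 0.9 m from the base axis. Payload 19.9 kg.
Tool frame: the origin (TCP) lies at the very end of the fingers, on their centre line; the grasp point (between the pads) lies 19 mm behind it (bot.grasp_offset is the distance from the TCP to the grasp point, in m); z points along the fingers, y is the line along which they close (so a half turn about z gives the same grasp; the last joint's range is limited). The gripper opens to 85 mm and grips with 20 to 120 N. Pads are 22 mm wide; open, the fingers measure 114 mm over their backs; the gripper's body (76 mm by 85 mm) begins 54 mm behind the grasp point. The pads swing forward as they close: fully open they stand 13 mm farther back than shut.
Start: joints at [-1.194, 0.417, -0.01, 1.614, 0.005, 1.111, -0.053], TCP at [0.254, 0.571, 0.231] pointing down, gripper open.
Joint ranges: [-2.81, 2.81], [-0.39, 2.02], [-1.27, 1.25], [0.06, 2.57], [-1.19, 4.33], [0.19, 2], [-2.82, 2.82]. Speed limits (rad/s): [1.89, 1.89, 2.39, 2.39, 3.01, 3.01, 3.01].

## Interface

Orientations are given as a rotation vector (axis times angle).
In Python, from bench import monitor, viewer, finish_job, bot gives the robot as it stands.
- The arm moves only by the tool send_rows, never from a script. Its argument "plan" is a list of rows, each a list of 2 entries, a list of its own where there are three numbers: the shift along the tool's x, y, z in m, then the turn about the tool's z in degrees. A call has 1 to 8 rows; each row is the pose to reach, as a shift and turn from the pose commanded when the call began, along the tool's axes at that moment; what a row does not reach only later rows make up. A row lasts 1/12 s, in which the tool goes at most 41.7 mm and 7.16 degrees, less where a joint would pass 70% of its speed; a pose out of reach is approached as far as the arm can. A call with a gripper value outside its range is refused whole. "hand" is the finger opening in m, from 0 to 0.0854, set as the call begins (left out, the last holds). The fingers move at their own pace and stop on an object; "force" is the grip in N (left out, the last holds). Time passes only in rows, so rows that repeat a pose let the fingers close. It gives the time, the measured TCP pose, the force, the opening and the grip force at its end, in the units of the state.
- monitor.observe(): the state, without advancing time (a new reading comes with each control period).
- viewer.snapshot(name): name is "side" or "top"; returns a dict with "img" (384x512x3 uint8, red, green, blue), "range_z" (384x512 float32, m along the optical axis (not along the pixel's ray), 0 where there is no reading), "mtx" (3x3 intrinsics, pixels), "R" (3x3) and "t" (3): a world point X has camera coordinates R X + t. Camera axes: x right, y down, z forward; pixel columns grow to the right and rows downward; lengths in m; the calibration is good to about 2 mm. A picture is of the moment at which its call begins.
- finish_job(): hands the job in; it is judged then, once.
The state is a dict: "clock": time; "joint_positions": joint angles; "qd": joint speeds; "effort": joint torques, N m; "eef_pos": TCP position; "ee_rot": TCP orientation; "wrist_force": force on the tool from outside, world axes, zero at the start; "moment": the same for the moment, N m; "finger_gap": finger opening in m; "finger_force": force on a finger pad.
Only numpy, scipy, OpenCV 4.12 (cv2) and the standard library are available. Lean on these libraries where they do the work, as an engineer would, in place of code of your own. Each camera call takes 0.05 s, during which the arm holds its last target. There are 200 camera calls.

## Working session

There is one attempt and no reset: what is moved stays moved. The work goes in short steps, Python scripts to look and compute and a tool call to move; the robot and the scene stay as the last step left them, time stands still between calls to the robot, and variables do not carry over. Pictures are saved under pics/ and viewed, at most 10 in all, crops included, and the job is handed in when it is done.

Besides the shell and the picture viewer there is one more tool, called after "Emit:" as a command line: name --argument value ..., lists and objects as JSON in quotes. send_rows: Moves the arm, as the interface text tells. Its arguments: {"type":"object","properties":{"plan":{"type":"array","items":{"type":"array"}},"hand":{"type":"number"},"force":{"type":"number"}},"required":["plan"]}

```bash
mkdir -p pics; cat > h.py <<'E'
import numpy as np, cv2
from bench import monitor, viewer, finish_job, bot
def snap(n):
    return viewer.snapshot(n)
def cloud(s):
    z=s["range_z"]; K=s["mtx"]; v,u=np.mgrid[:z.shape[0],:z.shape[1]]
    c=np.stack([(u-K[0,2])/K[0,0]*z,(v-K[1,2])/K[1,1]*z,z],-1)
    w=(c-s["t"])@s["R"]; w[z==0]=np.nan; return w
def save(s,name,crop=None,k=1):
    im=s["img"]
    if crop: a,b,c,d=crop; im=im[b:d,a:c]
    im=cv2.resize(im,None,fx=k,fy=k,interpolation=cv2.INTER_CUBIC)
    cv2.imwrite("pics/"+name,im[...,::-1])
E
python3 - <<'E'
from h import *
for n in("top","side"):
    s=snap(n); save(s,n+"0.png",None,1.5); np.savez(n+"0.npz",**s)
    print(n,-s["R"].T@s["t"],s["R"].round(2).tolist(),s["mtx"].round(1).tolist())
o=monitor.observe(); print({k:np.round(v,3) for k,v in o.items()})
E
```

```text
top [0.36102481 0.04281074 1.24289586] [[0.01, -1.0, 0.03], [-0.99, -0.01, -0.12], [0.12, -0.02, -0.99]] [[422.3, 0.0, 252.9], [0.0, 422.3, 193.3], [0.0, 0.0, 1.0]]
side [ 0.26183726 -0.77331466  0.74332075] [[0.96, -0.27, 0.02], [-0.15, -0.58, -0.8], [0.23, 0.76, -0.6]] [[445.3, 0.0, 261.5], [0.0, 445.3, 186.6], [0.0, 0.0, 1.0]]
{'clock': np.float64(0.1), 'joint_positions': array([-1.195,  0.418, -0.01 ,  1.614,  0.005,  1.111, -0.053]), 'qd': array([ 0.001, -0.001,  0.   , -0.001, -0.001, -0.001, -0.001]), 'effort': array([ 3.0000e-03, -8.6583e+01,  6.8100e-01, -4.3564e+01,  1.9000e-02,
        5.0000e-03,  0.0000e+00]), 'eef_pos': array([0.253, 0.571, 0.231]), 'ee_rot': array([-6.510e-01, -3.073e+00,  2.000e-03]), 'wrist_force': array([-0.36 ,  0.349, -0.205]), 'moment': array([-0.022,  0.032,  0.008]), 'finger_force': np.float64(0.0), 'finger_gap': np.float64(0.086)}
```

View pics/top0.png

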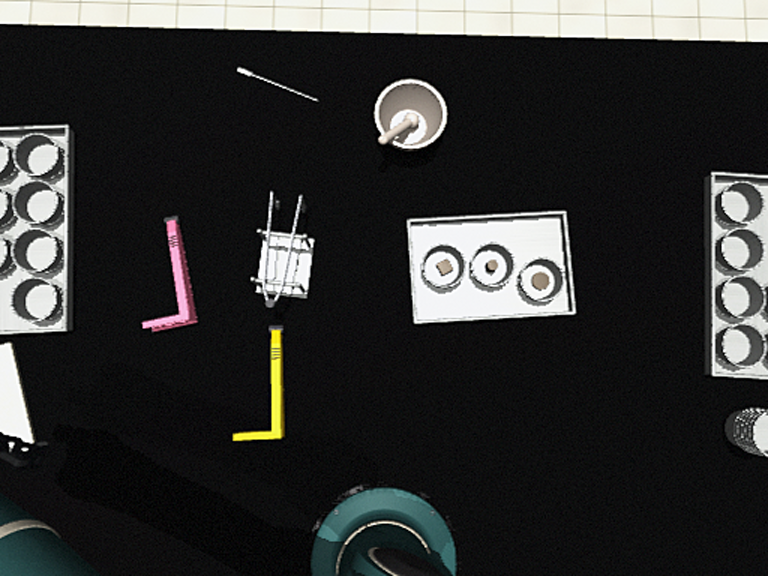

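View pics/side0.png

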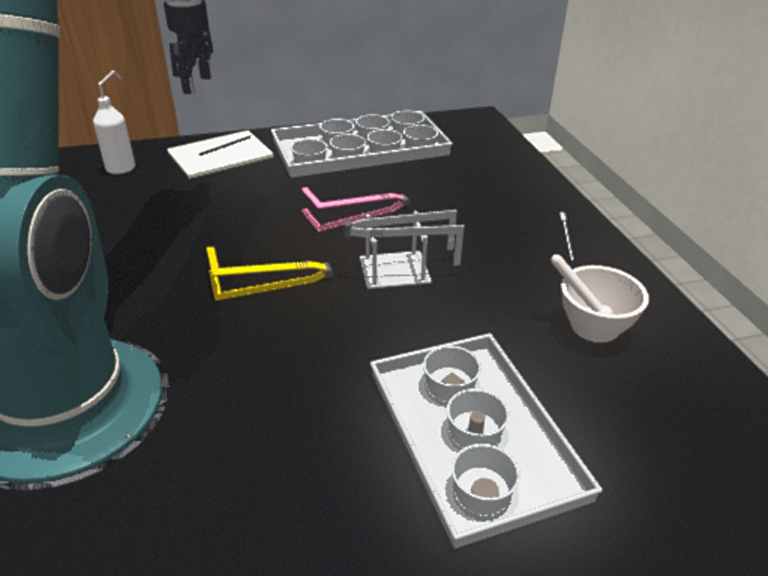

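The steel tongs lie on the wire rest at about (283,250) in the 1.5x top view. The pink one at (180,275) and the yellow one at (265,385) are look-alikes. The cups hold a block at (443,268), a small tall cylinder at (491,267), which fits the plug, and a slice at (540,281). I'll measure with depth and confirm in one crop.

```bash
python3 - <<'E'
from h import *
s=dict(np.load("top0.npz")); w=cloud(s)
a=s["img"][110:230,160:400]; save(s,"crop1.png",(160,120,390,225),3.4)
z=w[...,2]
def box(u0,u1,v0,v1):
    m=np.zeros(z.shape,bool); m[v0:v1,u0:u1]=1; return m
# tongs blades: tops at 106mm
m=box(160,215,120,210)&(z>0.1025)&(z<0.125)
P=w[m]; print("tongs n",m.sum(), P.min(0).round(3),P.max(0).round(3))
for x0 in np.arange(P[:,0].min(),P[:,0].max(),0.012):
    q=P[(P[:,0]>=x0)&(P[:,0]<x0+0.012)]
    if len(q): print(round(x0,3), np.round(np.sort(q[:,1])[[0,len(q)//2,-1]],3), round(np.median(q[:,2]),3),len(q))
pl=box(170,212,150,202)&(z>0.0)&(z<0.02)&(s["img"].min(-1)>120)
print("foot plate",cv2.minAreaRect(w[pl][:,:2].astype(np.float32)*1000),pl.sum(),np.median(w[pl][:,2]))
# cups: rim
for n,(u,v) in dict(block=(295,178),plug=(327,178),slice=(360,187)).items():
    b=box(u-18,u+18,v-18,v+18)
    r=w[b&(z>0.038)&(z<0.055)]
    c,rad=cv2.minEnclosingCircle((r[:,:2]*1000).astype(np.float32))
    hsv=cv2.cvtColor(s["img"],cv2.COLOR_RGB2HSV)
    o=box(u-11,u+11,v-11,v+11)&(hsv[...,1]>40)&(hsv[...,2]>60)
    q=w[o]; print(n,"rim",np.round(c,1),round(rad,1),len(r),"obj",np.round(np.nanmedian(q,0),4),np.nanpercentile(q[:,2],[10,90]).round(4),o.sum())
f=box(285,375,150,210)&(z<0.012)&(z>-.01); print("floor",np.median(z[f]))
E
```

```text
tongs n 202 [0.467 0.153 0.103] [0.679 0.249 0.115]
0.467 [0.204 0.213 0.219] 0.111 28
0.479 [0.199 0.211 0.223] 0.107 14
0.491 [0.194 0.223 0.226] 0.105 10
0.503 [0.191 0.194 0.227] 0.105 10
0.515 [0.189 0.225 0.249] 0.105 12
0.527 [0.187 0.224 0.225] 0.106 9
0.539 [0.184 0.223 0.225] 0.105 8
0.551 [0.182 0.222 0.225] 0.107 11
0.563 [0.182 0.223 0.223] 0.105 8
0.575 [0.178 0.221 0.224] 0.105 10
0.587 [0.153 0.18  0.223] 0.105 11
0.599 [0.175 0.221 0.238] 0.104 13
0.611 [0.173 0.176 0.222] 0.106 13
0.623 [0.17  0.173 0.22 ] 0.104 10
0.635 [0.168 0.217 0.22 ] 0.104 9
0.647 [0.165 0.217 0.22 ] 0.105 13
0.659 [0.163 0.217 0.218] 0.106 8
0.671 [0.163 0.218 0.219] 0.105 5
foot plate ((557.9695434570312, 200.9359130859375), (100.97733306884766, 131.5523681640625), 83.6618881225586) 947 0.005326065611318613
block rim [ 557.6 -107.6] 43.4 145 obj [ 0.5588 -0.1125  0.0182] [0.0152 0.021 ] 68
plug rim [ 558.3 -194.1] 50.2 156 obj [ 0.5605 -0.204   0.0348] [0.0316 0.0376] 34
slice rim [ 542.4 -288.7] 55.1 154 obj [ 0.5344 -0.3033  0.0126] [0.0097 0.0158] 99
floor 0.0026160806320960107
```

View pics/crop1.png

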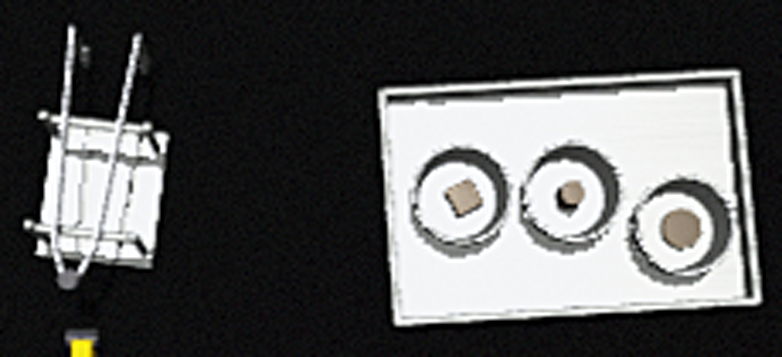

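The crop confirms it. The cup at crop (570,192) holds the small cylinder, whose top reads about 35 mm (36 mm expected), so it is cup_plug. The steel tongs lie at crop (100,150) with the pivot at (67,280) and the legs at (70,30) and (137,40). Their grip is at about (0.564, 0.202, 0.098) with a yaw of about -6°, and blade tops at 105 mm match the description. Approaching.

Emit:
send_rows --plan '[[[-0.43, -0.21, 0.02], -18], [[-0.43, -0.21, 0.02], -18], [[-0.43, -0.21, 0.02], -18], [[-0.43, -0.21, 0.02], -18], [[-0.43, -0.21, 0.02], -18], [[-0.43, -0.21, 0.02], -18], [[-0.43, -0.21, 0.02], -18], [[-0.43, -0.21, 0.02], -18]]' --hand 0.085 --force 40

```text
clock: 0.77
eef_pos: [0.4665, 0.317, 0.2174]
ee_rot: [-0.163, -3.137, 0.0]
wrist_force: [1.4, 0.3, -0.2]
finger_gap: 0.0853
finger_force: 0.0
```

```bash
cat >> h.py <<'E'
from scipy.spatial.transform import Rotation as Ro
def to(target,yaw_y=None):
    "shift in tool axes from measured TCP to target; turn so tool y has world angle yaw_y deg"
    o=monitor.observe(); R=Ro.from_rotvec(o["ee_rot"]).as_matrix()
    a=np.degrees(np.arctan2(R[1,1],R[0,1]))
    print("t",round(float(o["clock"]),2),"tcp",o["eef_pos"].round(4),"tool y ang",round(a,2),"tilt",R[:,2].round(3),"gap",round(float(o["finger_gap"]),4),"ff",round(float(o["finger_force"]),1),"F",o["wrist_force"].round(1))
    print("shift",(R.T@(np.array(target)-o["eef_pos"])).round(4),"turn",None if yaw_y is None else round(a-yaw_y,2))
def tongs_fit(w,m):
    "blade tops in mask: centre line"
    pass
E
python3 - <<'E'
from h import *
to([.564,.202,.16],84)
# cup circles by robust fit on rim points in both stored views
s=dict(np.load("top0.npz")); w=cloud(s); z=w[...,2]
rng=np.random.default_rng(0)
for n,c0 in dict(block=(.558,-.11),plug=(.56,-.203),slice=(.538,-.30)).items():
    m=(z>.040)&(z<.05)&(np.hypot(w[...,0]-c0[0],w[...,1]-c0[1])<.055); P=w[m][:,:2]
    best=0
    for _ in range(3000):
        a,b,c=P[rng.choice(len(P),3,False)]
        A=2*np.array([b-a,c-a]); 
        if abs(np.linalg.det(A))<1e-4: continue
        o=np.linalg.solve(A,[b@b-a@a,c@c-a@a]); r=np.hypot(*(a-o))
        if not .038<r<.0435: continue
        k=(abs(np.hypot(*(P-o).T)-.041)<.0025).sum()
        if k>best: best,bo,br=k,o,r
    print(n,bo.round(4),br.round(4),best,len(P))
m=(z>.031)&(z<.039)&(np.hypot(w[...,0]-.5605,w[...,1]+.204)<.02); print("plug top",w[m].mean(0).round(4),cv2.minEnclosingCircle((w[m][:,:2]*1000).astype(np.float32)),m.sum())
E
```

```text
t 0.77 tcp [0.4665 0.317  0.2174] tool y ang 84.07 tilt [-0. -0. -1.] gap 0.0853 ff 0.0 F [ 1.4  0.3 -0.2]
shift [-0.1088 -0.1043  0.0574] turn 0.07
block [ 0.5572 -0.1072] 0.0429 128 142
plug [ 0.5603 -0.2014] 0.0404 123 127
slice [ 0.5335 -0.2966] 0.0418 120 127
plug top [ 0.5612 -0.2032  0.0346] ((560.8641967773438, -203.6250762939453), 10.685516357421875) 40
```

Emit:
send_rows --plan '[[[-0.109, -0.104, 0.05], 0], [[-0.109, -0.104, 0.05], 0], [[-0.109, -0.104, 0.05], 0], [[-0.109, -0.104, 0.05], 0], [[-0.109, -0.104, 0.05], 0], [[-0.109, -0.104, 0.05], 0], [[-0.109, -0.104, 0.05], 0]]'

```text
clock: 1.35
eef_pos: [0.5629, 0.2045, 0.1673]
ee_rot: [-0.162, -3.137, 0.0]
wrist_force: [-0.6, 0.7, 0.6]
finger_gap: 0.0852
finger_force: 0.0
```

```bash
python3 - <<'E'
from h import *
to([.564,.202,.079],84)
E
```

```text
t 1.35 tcp [0.5629 0.2045 0.1673] tool y ang 84.07 tilt [-0.001  0.    -1.   ] gap 0.0852 ff 0.0 F [-0.6  0.7  0.6]
shift [-0.0014 -0.0024  0.0883] turn 0.07
```

Emit:
send_rows --plan '[[[-0.001, -0.002, 0.02], 0], [[-0.001, -0.002, 0.04], 0], [[-0.001, -0.002, 0.06], 0], [[-0.001, -0.002, 0.075], 0], [[-0.001, -0.002, 0.085], 0], [[-0.001, -0.002, 0.091], 0], [[-0.001, -0.002, 0.091], 0], [[-0.001, -0.002, 0.091], 0]]'

```text
clock: 2.02
eef_pos: [0.5642, 0.2026, 0.0771]
ee_rot: [0.162, 3.137, 0.0]
wrist_force: [0.3, -0.4, 0.0]
finger_gap: 0.0848
finger_force: 0.0
```

```bash
python3 - <<'E'
from h import *
to([.564,.202,.079],84)
s=snap("side"); save(s,"side1.png",(200,80,360,210),4.6)
E
```

```text
t 2.02 tcp [0.5642 0.2026 0.0771] tool y ang 84.1 tilt [ 0.001  0.    -1.   ] gap 0.0848 ff 0.0 F [ 0.3 -0.4  0. ]
shift [ 0.0002 -0.0006 -0.0019] turn 0.1
```

View pics/side1.png

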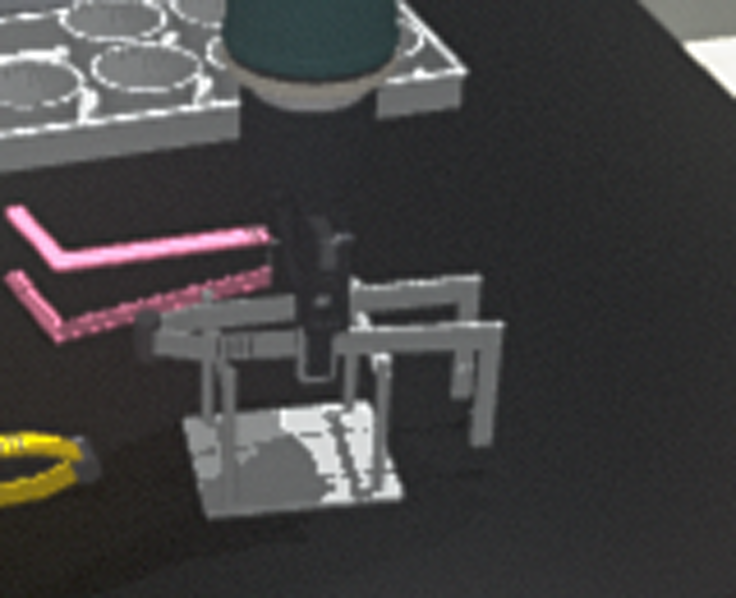

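The near finger at crop (318,350) is outside the near blade, between the wires. Closing part-way to 38 mm.

Emit:
send_rows --plan '[[[0, 0, 0], 0], [[0, 0, 0], 0], [[0, 0, 0], 0], [[0, 0, 0], 0], [[0, 0, 0], 0], [[0, 0, 0], 0], [[0, 0, 0], 0], [[0, 0, 0], 0]]' --hand 0.038 --force 40

```text
clock: 2.73
eef_pos: [0.5646, 0.2022, 0.0772]
ee_rot: [0.163, 3.136, 0.001]
wrist_force: [-0.6, 0.4, 6.0]
finger_gap: 0.0381
finger_force: 4.4
```

Emit:
send_rows --plan '[[[0, 0, -0.005], 0], [[0, 0, -0.012], 0], [[0, 0, -0.02], 0], [[0, 0, -0.03], 0], [[0, 0, -0.04], 0], [[0, 0, -0.05], 0], [[0, 0, -0.055], 0], [[0, 0, -0.055], 0]]'

```text
clock: 3.4
eef_pos: [0.5647, 0.2023, 0.1331]
ee_rot: [0.163, 3.135, 0.001]
wrist_force: [0.5, 0.0, -1.0]
finger_gap: 0.0383
finger_force: 6.2
```

```bash
python3 - <<'E'
from h import *
to([.564,.202,.079],84)
s=snap("side"); save(s,"side2.png",(200,60,360,190),4.6)
E
```

```text
t 3.4 tcp [0.5647 0.2023 0.1331] tool y ang 84.06 tilt [ 0.002  0.001 -1.   ] gap 0.0383 ff 6.2 F [ 0.5  0.  -1. ]
shift [ 0.0008 -0.0004  0.0541] turn 0.06
```

View pics/side2.png

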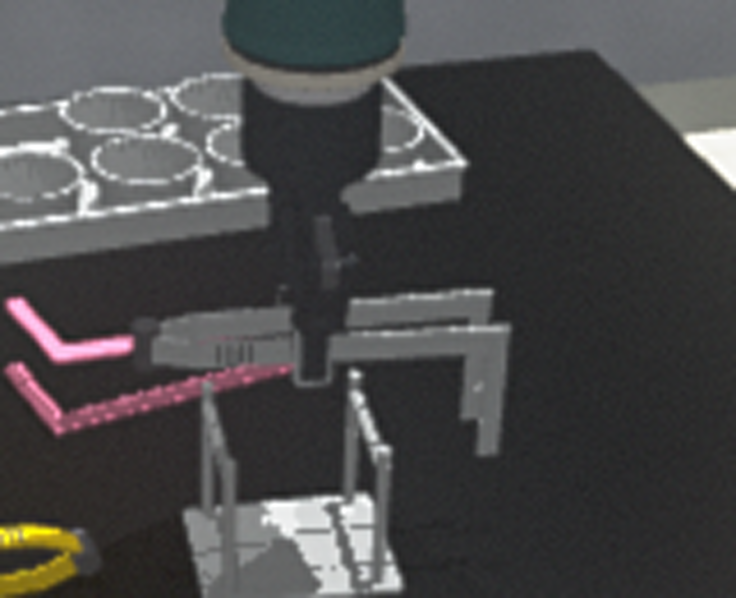

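Tongs are lifted and level, clear of the rest. Raising, then traversing to the plug's cup.

Emit:
send_rows --plan '[[[0, 0, -0.015], 0], [[0, 0, -0.035], 0], [[0, -0.005, -0.055], 0], [[0.005, -0.02, -0.065], 0], [[0.01, -0.04, -0.067], 0], [[0.015, -0.065, -0.067], 0], [[0.02, -0.09, -0.067], 0], [[0.025, -0.115, -0.067], 0]]'

```text
clock: 4.12
eef_pos: [0.5266, 0.0892, 0.198]
ee_rot: [-0.162, -3.137, 0.0]
wrist_force: [0.5, 0.4, -1.9]
finger_gap: 0.038
finger_force: 6.2
```

Emit:
send_rows --plan '[[[0.006, -0.028, 0], 0], [[0.012, -0.056, 0], 0], [[0.018, -0.084, 0], 0], [[0.024, -0.112, 0], 0], [[0.03, -0.14, 0], 0], [[0.036, -0.168, 0], 0], [[0.04, -0.19, 0], 0], [[0.042, -0.21, 0], 0]]'

```text
clock: 4.78
eef_pos: [0.4628, -0.1158, 0.1982]
ee_rot: [-0.164, -3.137, 0.0]
wrist_force: [0.0, 0.0, -1.2]
finger_gap: 0.0378
finger_force: 6.2
```

Emit:
send_rows --plan '[[[0.001, -0.02, 0], 0], [[0.003, -0.04, 0], 0], [[0.004, -0.055, 0], 0], [[0.004, -0.068, 0], 0], [[0.004, -0.075, 0], 0], [[0.004, -0.078, 0], 0], [[0.004, -0.078, 0], 0], [[0.004, -0.078, 0], 0]]'

```text
clock: 5.45
eef_pos: [0.4519, -0.1908, 0.1983]
ee_rot: [-0.162, -3.137, -0.0]
wrist_force: [0.7, 0.4, -2.1]
finger_gap: 0.0382
finger_force: 6.2
```

```bash
python3 - <<'E'
from h import *
to([.4516,-.192,.2],84)
s=snap("top"); np.savez("top3.npz",**s); save(s,"top3.png",(240,110,400,230),4.6)
w=cloud(s);z=w[...,2]
m=np.zeros(z.shape,bool); m[110:230,240:400]=1
m&=(z>.20)&(z<.25)&(w[...,0]>.49)
P=w[m]; print(m.sum(), P.min(0).round(4),P.max(0).round(4))
for x0 in np.arange(P[:,0].min(),P[:,0].max(),0.008):
    q=P[(P[:,0]>=x0)&(P[:,0]<x0+0.008)]; y=np.sort(q[:,1]); g=np.argmax(np.diff(y)) if len(y)>1 else 0
    print(round(x0,3),y[:g+1].mean().round(4),y[g+1:].mean().round(4),y[[0,-1]].round(4),np.median(q[:,2]).round(4),len(q))
E
```

```text
t 5.45 tcp [ 0.4519 -0.1908  0.1983] tool y ang 84.09 tilt [-0.  0. -1.] gap 0.0382 ff 6.2 F [ 0.7  0.4 -2.1]
shift [ 0.0001 -0.0012 -0.0017] turn 0.09
84 [ 0.491  -0.2213  0.204 ] [ 0.5673 -0.1725  0.2301]
0.491 -0.1776 -0.1743 [-0.1778 -0.1725] 0.2233 9
0.499 -0.1773 -0.1748 [-0.1776 -0.1741] 0.2231 9
0.507 -0.1769 -0.1751 [-0.1773 -0.1746] 0.225 11
0.515 -0.1767 -0.1752 [-0.1774 -0.1752] 0.2246 6
0.523 -0.1791 -0.1769 [-0.1791 -0.1761] 0.2248 7
0.531 -0.1797 -0.1776 [-0.1797 -0.177 ] 0.2259 9
0.539 -0.1799 -0.1777 [-0.1801 -0.1772] 0.2228 9
0.547 -0.1795 -0.1778 [-0.1808 -0.1778] 0.2214 8
0.555 -0.2213 -0.1795 [-0.2213 -0.1787] 0.2201 11
0.563 -0.1809 -0.1796 [-0.1809 -0.1789] 0.2151 5
```

View pics/top3.png

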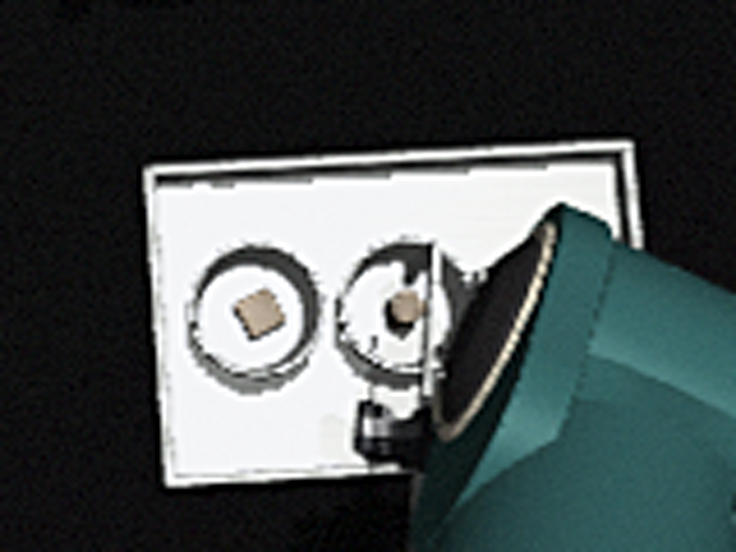

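The left blade is at crop (433,320) and the plug top at (405,308). The jaw mid-point is at about (0.561, -0.2005) and the plug at (0.561, -0.2035). Shifting by -2.5 mm in y and descending to just above the rim.

Emit:
send_rows --plan '[[[0, -0.001, 0.015], 0], [[0, -0.0025, 0.035], 0], [[0, -0.0025, 0.055], 0], [[0, -0.0025, 0.07], 0], [[0, -0.0025, 0.08], 0], [[0, -0.0025, 0.083], 0], [[0, -0.0025, 0.083], 0]]'

```text
clock: 6.08
eef_pos: [0.4515, -0.1936, 0.1152]
ee_rot: [-0.162, -3.136, -0.0]
wrist_force: [-0.4, 0.5, -1.1]
finger_gap: 0.0383
finger_force: 6.2
```

```bash
python3 - <<'E'
from h import *
to([.4519,-.1933,.073],84)
s=snap("side"); np.savez("side4.npz",**s); save(s,"side4.png",(250,190,380,300),5)
E
```

```text
t 6.08 tcp [ 0.4515 -0.1936  0.1152] tool y ang 84.09 tilt [-0.001  0.    -1.   ] gap 0.0383 ff 6.2 F [-0.4  0.5 -1.1]
shift [-0.0004  0.0003  0.0422] turn 0.09
```

View pics/side4.png

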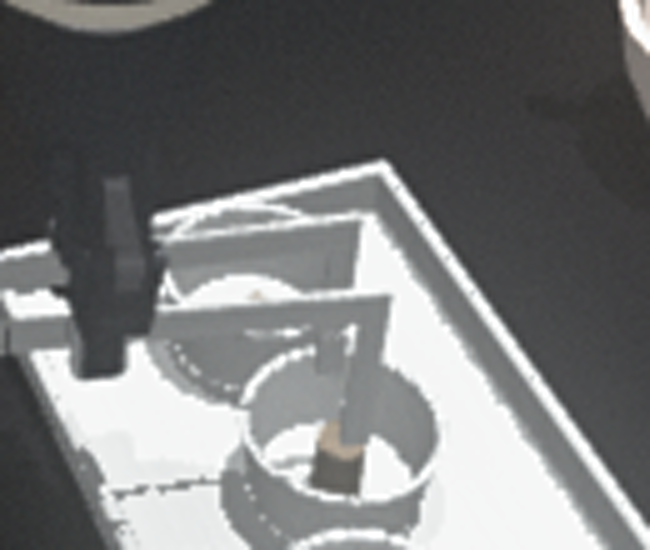

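The near foot is at crop (355,440), the far foot at (327,372) and the plug top at about (340,440). Ray-casting as a check.

```bash
python3 - <<'E'
from h import *
s=dict(np.load("side4.npz")); R,t,K=s["R"],s["t"],s["mtx"]; C=-R.T@t
def ray(u,v,z):
    d=R.T@np.linalg.solve(K,[u,v,1]); return (C+d*(z-C[2])/d[2]).round(4)
print("near foot",ray(250+355/5,190+443/5,.0542),"far foot",ray(250+327/5,190+372/5,.0542))
w=cloud(s); hsv=cv2.cvtColor(s["img"],cv2.COLOR_RGB2HSV)
m=(hsv[...,1]>50)&(hsv[...,2]>110); m[:262]=0; m[292:]=0; m[:,:305]=0; m[:,335:]=0
print(m.sum(),"orange px x range",np.where(m)[1].min(),np.where(m)[1].max(),np.where(m)[0].min(),np.where(m)[0].max(), "pts",np.nanmedian(w[m],0).round(4))
leg=w[260:276,320:324]; print("leg z-band",np.nanmedian(leg.reshape(-1,3),0).round(4))
E
```

```text
near foot [ 0.5572 -0.228   0.0542] far foot [ 0.5604 -0.1889  0.0542]Traceback (most recent call last):
  File "<stdin>", line 8, in <module>
    return umr_minimum(a, axis, None, out, keepdims, initial, where)
ValueError: zero-size array to reduction operation minimum which has no identity
```

Both feet straddle the plug (mid y about -0.205, x about 0.559), consistent within 2-3 mm. Lowering slowly.

Emit:
send_rows --plan '[[[-0.001, 0, 0.008], 0], [[-0.001, 0, 0.016], 0], [[-0.001, 0, 0.024], 0], [[-0.001, 0, 0.032], 0], [[-0.001, 0, 0.038], 0], [[-0.001, 0, 0.041], 0], [[-0.001, 0, 0.041], 0], [[-0.001, 0, 0.041], 0]]'

```text
clock: 6.8
eef_pos: [0.4525, -0.1942, 0.0745]
ee_rot: [-0.163, -3.137, 0.0]
wrist_force: [0.5, 0.4, -0.6]
finger_gap: 0.0381
finger_force: 6.2
```

```bash
python3 - <<'E'
from h import *
to([.452,-.1933,.073],84)
s=snap("side"); np.savez("side5.npz",**s); save(s,"side5.png",(270,210,370,290),6)
E
```

```text
t 6.8 tcp [ 0.4525 -0.1942  0.0745] tool y ang 84.05 tilt [-0. -0. -1.] gap 0.0381 ff 6.2 F [ 0.5  0.4 -0.6]
shift [0.0006 0.0008 0.0015] turn 0.05
```

View pics/side5.png

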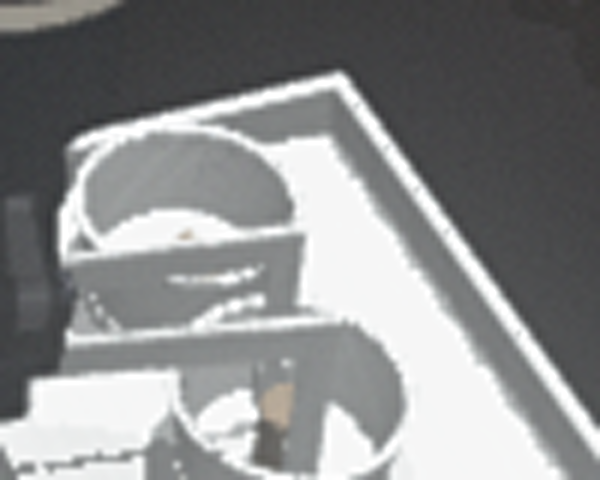

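The jaws are inside the cup with the plug (crop 275,405) between the legs. Closing with 40 N.

Emit:
send_rows --plan '[[[0, 0, 0], 0], [[0, 0, 0], 0], [[0, 0, 0], 0], [[0, 0, 0], 0], [[0, 0, 0], 0], [[0, 0, 0], 0], [[0, 0, 0], 0], [[0, 0, 0], 0]]' --hand 0.02 --force 40

```text
clock: 7.52
eef_pos: [0.4526, -0.1941, 0.0746]
ee_rot: [0.163, 3.137, -0.0]
wrist_force: [-0.7, -0.1, -0.3]
finger_gap: 0.0309
finger_force: 41.7
```

Emit:
send_rows --plan '[[[0, 0, -0.004], 0], [[0, 0, -0.01], 0], [[0, 0, -0.018], 0], [[0, 0, -0.028], 0], [[0, 0, -0.04], 0], [[0, 0, -0.052], 0], [[0, 0, -0.06], 0], [[0, 0, -0.064], 0]]'

```text
clock: 8.18
eef_pos: [0.453, -0.1942, 0.1402]
ee_rot: [0.163, 3.136, -0.001]
wrist_force: [0.9, 0.2, -1.6]
finger_gap: 0.0306
finger_force: 41.6
```

Emit:
send_rows --plan '[[[0, 0, -0.008], 0], [[0, 0, -0.02], 0], [[0, 0, -0.034], 0], [[0, 0, -0.048], 0], [[0, 0, -0.06], 0], [[0, 0, -0.068], 0], [[0, 0, -0.072], 0], [[0, 0, -0.072], 0]]'

```text
clock: 8.85
eef_pos: [0.4527, -0.1941, 0.2111]
ee_rot: [0.163, 3.137, -0.0]
wrist_force: [0.8, -0.5, -1.1]
finger_gap: 0.0304
finger_force: 41.6
```

Emit:
send_rows --plan '[[[0, 0, 0], 0], [[0, 0, 0], 0], [[0, 0, 0], 0], [[0, 0, 0], 0], [[0, 0, 0], 0], [[0, 0, 0], 0]]'

```text
clock: 9.35
eef_pos: [0.4525, -0.194, 0.2104]
ee_rot: [-0.163, -3.137, 0.0]
wrist_force: [-0.5, -0.5, -1.4]
finger_gap: 0.0303
finger_force: 41.6
```

```bash
python3 - <<'E'
from h import *
to([.452,-.1933,.21],84)
s=snap("side"); np.savez("side6.npz",**s); save(s,"side6.png",(250,110,390,290),3.3)
w=cloud(s); hsv=cv2.cvtColor(s["img"],cv2.COLOR_RGB2HSV)
m=(w[...,2]>.12)&(w[...,2]<.2)&(abs(w[...,0]-.56)<.03)&(abs(w[...,1]+.2)<.03)&(hsv[...,1]>40)&(hsv[...,0]<25)
print(m.sum(),w[m].min(0).round(3) if m.any() else "",w[m].max(0).round(3) if m.any() else "")
E
```

```text
t 9.35 tcp [ 0.4525 -0.194   0.2104] tool y ang 84.06 tilt [-0. -0. -1.] gap 0.0303 ff 41.6 F [-0.5 -0.5 -1.4]
shift [0.0005 0.0007 0.0004] turn 0.06
16 [ 0.552 -0.213  0.168] [ 0.56  -0.199  0.172]
```

View pics/side6.png

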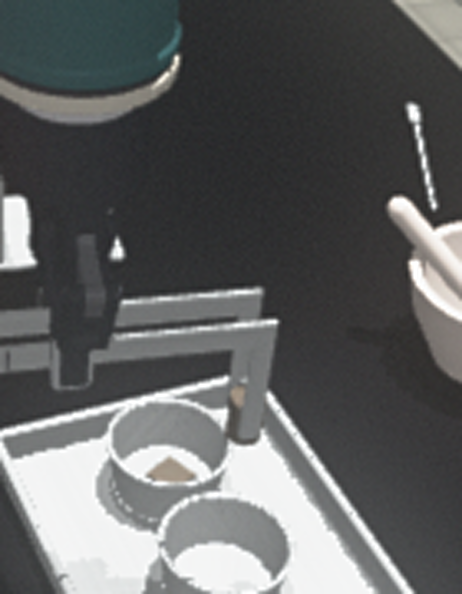

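The plug hangs in the jaws: visible at crop (240,410), its top is at about 0.17 m, and the cup below is empty and upright. The finger gap is creeping slightly, so I'll ease the squeeze to 30 N and watch.

Emit:
send_rows --plan '[[[0, 0, 0], 0], [[0, 0, 0], 0], [[0, 0, 0], 0], [[0, 0, 0], 0], [[0, 0, 0], 0], [[0, 0, 0], 0]]' --force 30

```text
clock: 9.9
eef_pos: [0.4526, -0.1941, 0.2106]
ee_rot: [0.163, 3.137, -0.0]
wrist_force: [-0.1, -0.9, -2.4]
finger_gap: 0.0303
finger_force: 41.6
```

Emit:
send_rows --plan '[[[0, 0, 0], 0], [[0, 0, 0], 0], [[0, 0, 0], 0], [[0, 0, 0], 0], [[0, 0, 0], 0], [[0, 0, 0], 0], [[0, 0, 0], 0], [[0, 0, 0], 0]]'

```text
clock: 10.57
eef_pos: [0.4525, -0.194, 0.2106]
ee_rot: [0.163, 3.137, -0.0]
wrist_force: [-0.2, -0.0, -1.2]
finger_gap: 0.0306
finger_force: 41.6
```

```bash
python3 - <<'E'
from h import *
to([.452,-.1933,.21],84)
a=dict(np.load("side6.npz")); s=snap("side")
for q in (a,s):
    w=cloud(q); hsv=cv2.cvtColor(q["img"],cv2.COLOR_RGB2HSV)
    m=(w[...,2]>.12)&(w[...,2]<.2)&(abs(w[...,0]-.56)<.03)&(abs(w[...,1]+.2)<.03)&(hsv[...,1]>40)&(hsv[...,0]<25)
    print(m.sum(),np.argwhere(m).mean(0),w[m].mean(0).round(4))
    # jaw depth: near leg outer face & far leg outer via y of points
    g=(w[...,2]>.13)&(w[...,2]<.2)&(abs(w[...,0]-.56)<.012)&(abs(w[...,1]+.2)<.04)&~m
    print(np.histogram(w[g][:,1],np.arange(-.235,-.165,.004)))
E
```

```text
t 10.57 tcp [ 0.4525 -0.194   0.2106] tool y ang 84.06 tilt [ 0. -0. -1.] gap 0.0306 ff 41.6 F [-0.2 -0.  -1.2]
shift [0.0006 0.0007 0.0006] turn 0.06
16 [229.125  321.5625] [ 0.555  -0.2051  0.1696]
(array([ 0,  0, 39, 91, 23, 28, 15,  7,  1, 35, 29,  2,  0,  0,  0,  0,  0]), array([-0.235, -0.231, -0.227, -0.223, -0.219, -0.215, -0.211, -0.207,
       -0.203, -0.199, -0.195, -0.191, -0.187, -0.183, -0.179, -0.175,
       -0.171, -0.167]))
17 [229.17647059 321.64705882] [ 0.5552 -0.2052  0.1696]
(array([ 0,  0, 40, 92, 25, 24, 13,  7,  2, 31, 36,  0,  0,  0,  0,  0,  0]), array([-0.235, -0.231, -0.227, -0.223, -0.219, -0.215, -0.211, -0.207,
       -0.203, -0.199, -0.195, -0.191, -0.187, -0.183, -0.179, -0.175,
       -0.171, -0.167]))
```

Emit:
send_rows --plan '[[[0, 0, 0], 0], [[0, 0, 0], 0], [[0, 0, 0], 0], [[0, 0, 0], 0], [[0, 0, 0], 0], [[0, 0, 0], 0], [[0, 0, 0], 0], [[0, 0, 0], 0]]' --hand 0.021 --force 32

```text
clock: 11.28
eef_pos: [0.4526, -0.194, 0.2106]
ee_rot: [0.162, 3.137, -0.0]
wrist_force: [0.2, 0.3, -2.4]
finger_gap: 0.0305
finger_force: 41.6
```

```bash
python3 - <<'E'
from h import *
to([.452,-.1933,.21],84)
s=snap("side"); w=cloud(s); hsv=cv2.cvtColor(s["img"],cv2.COLOR_RGB2HSV)
m=(w[...,2]>.12)&(w[...,2]<.2)&(abs(w[...,0]-.56)<.03)&(abs(w[...,1]+.2)<.03)&(hsv[...,1]>40)&(hsv[...,0]<25)
print(m.sum(),w[m].mean(0).round(4)); save(s,"side7.png",(290,190,350,260),8)
for _ in range(4): viewer.snapshot("side"); print(monitor.observe()["finger_gap"])
E
```

```text
t 11.28 tcp [ 0.4526 -0.194   0.2106] tool y ang 84.07 tilt [ 0. -0. -1.] gap 0.0305 ff 41.6 F [ 0.2  0.3 -2.4]
shift [0.0006 0.0007 0.0006] turn 0.07
16 [ 0.5548 -0.2057  0.1697]
0.030792160654399922
0.030519289974359872
0.030465061314527187
0.030605718036519968
```

View pics/side7.png

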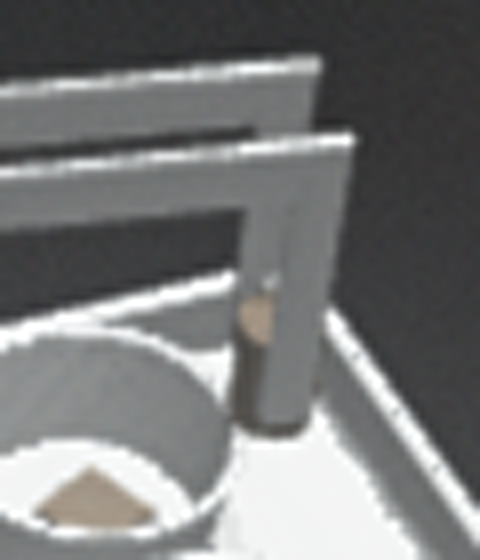

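The plug hangs upright between the jaws (crop 235-310, 295-435), clear of the cup. The readings are steady, and even a literal reading of the finger gap keeps the joint inside its range. Handing in.

```bash
python3 -c "
from bench import finish_job
print(finish_job())"
```

```text
the job is handed in; nothing more can be done
None
```

I handed the job in with the gripper holding the tongs and the plug hanging still and upright in their jaws, about 155 mm above the bench and clear of its cup; no verdict came back, and I checked the cups only by eye in the side camera.

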